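# Shut the dish incubator's flap and hold its sprung lid at the index arm

## Robot

A 7-joint arm with a two-finger parallel gripper is mounted at the origin on the work surface. World frame = base frame: x ahead of the robot, y to its left, z up, the work surface at z = 0. Lengths are in m, angles in rad, forces in N, time in s.
With the tool pointing down it reaches from about 0.425 to 0.825 m from the base axis. Payload 3.6 kg.
Tool frame: the origin (TCP) lies on the centre line of the jaws, within the pads' length; the fingertips stand 17 mm ahead of it and the grasp point (between the pads) lies 2 mm behind it; y points along the fingers, z is the direction in which the jaws open and shut, and the axes are right-handed (so a half turn about y gives the same grasp; the last joint's range is limited). The gripper opens to 85 mm and grips with 20 to 120 N. Pads are 22 mm wide; open, the fingers measure 114 mm over their backs; the gripper's body (76 mm by 85 mm) begins 54 mm behind the grasp point. The pads swing forward as they close: fully open they stand 13 mm farther back than shut.
Start: joints at [1.073, 0.615, -0.013, 1.423, 0.008, 1.103, -0.04], TCP at [0.295, -0.579, 0.248] pointing down, gripper open.
Joint ranges: [-3.12, 3.12], [-0.3, 2.06], [-1.34, 1.32], [0.26, 2.42], [-1.36, 4.5], [0.01, 1.98], [-2.84, 2.84]. Speed limits (rad/s): [2.79, 2.79, 3.14, 3.14, 3.14, 3.14, 3.14].

## Interface

Orientations are given as a unit quaternion [x, y, z, w].
In Python, from bench import env, gripper_to, kinematics, status, camera, ticket gives the robot as it stands. Calls block until the motion is done:
- env.movep(position, orientation): joint-space move of the TCP to a pose.
- env.move_l(position, vel=0.15, frame=None, contact_N=None): straight line of the TCP; frame=None keeps the orientation; vel is the mean speed in m/s. With contact_N (N) it stops when the force on the tool has changed by that much, and returns True; else False.
- env.move_joints(angles): joint-space move.
- gripper_to(opening, effort=None): finger opening in m; effort is the grip in N (None keeps the last); returns when the fingers have stopped.
- env.pause(seconds).
- kinematics.ik(position, orientation): joint angles nearest the present ones, or None.
- status.get_obs(): the state.
- camera(name): name is "scene" or "top" or "wrist"; returns a dict with "img" (384x512x3 uint8, red, green, blue), "range_z" (384x512 float32, m along the optical axis (not along the pixel's ray), 0 where there is no reading), "K" (3x3 intrinsics, pixels), "camera_from_world" (4x4, takes a point from world to camera coordinates). Camera axes: x right, y up, looking along -z (the intrinsics and any distortion apply to the point x, -y, -z); pixel columns grow to the right and rows downward; lengths in m; the calibration is good to about 2 mm. The wrist camera is an equidistant fisheye: a pixel r from the principal point sees the ray r / f radians off the axis. A picture is of the moment at which its call begins.
A pose or a line that the arm cannot do raises env.PlanningError and nothing moves.
- ticket.job_done(): hands the job in, once; it reports no verdict.
The state is a dict: "clock": time; "joint_pos": joint angles; "joint_velocities": joint speeds; "joint_efforts": joint torques, N m; "eef_pos": TCP position; "orientation": TCP orientation; "force": force on the tool from outside, world axes, zero at the start; "moment": the same for the moment, N m; "finger_gap": finger opening in m.
Only numpy, scipy, OpenCV 4.12 (cv2) and the standard library are available. Lean on these libraries where they do the work, as an engineer would, in place of code of your own. Each camera call takes 0.05 s, during which the arm holds its last target. There are 200 camera calls.

## Task

Vent the small dish incubator: first push its drop-down front flap, which was left open, up until it is fully shut, and only then lift the sprung lid to the angle set by the index arm on the incubator's side, so that the lid's edge lines up with the arm. The lid springs shut if let go, so finish while still holding it steady at that angle. Do not shift the index arm, and leave the dish, bottle and jar on the bench where they are.

Things in the scene. Friction and masses are not known exactly. Their poses are not given: they have to be found in the camera images.
- incubator: White box-shaped dish incubator fixed to the bench, 220 mm deep (its x), 220 mm wide (its y), 142 mm high with the lid shut. Origin at the centre of its underside, z up. Its front, with the flap, looks to its own -x (face at x = -110 mm); the lid is hinged at its rear (+x) top edge. Its -y side carries the index arm.
- flap (a joint): Angle of the front flap, rad: 0 shut (upright, flush with the front), grows as it tips outward and down, limit 1.3. Stiff hinge (0.17 N m of friction): it stays where it is left; about 2 to 4 N at the lip moves it. It stops at 0 against the incubator.
- flap_lip (a point): Middle of the outer edge of the flap's steel lip. The flap is a grey plate 190 mm wide, 100 mm high, 10 mm thick, hinged at its lower edge; the lip is a ledge 120 mm long and 12 mm thick along the top edge that stands 25 mm out from the flap's outer face. This point is 94 mm from the hinge along the flap and 25 mm out from its outer face. z axis: from the hinge towards the top edge, -x outward, y along the hinge.
- flap_hinge (a point): Middle of the flap's hinge line, 25 mm above the bench on the incubator's front face; the hinge runs along the incubator's y.
- lid (a joint): Angle of the lid, rad: 0 shut (level), grows as the front edge rises, limit 1.2. A spring (1.0 N m per rad, 0.5 N m when shut) and its weight (0.35 kg) close it: lifting at the handle takes about 5 N at first and 8 N at the top of the index range.
- lid_handle (a point): Centre of the lid's handle: a round steel bar 12 mm thick and 120 mm long, parallel to the incubator's y, on a post at each end; its centre is 36 mm above the lid's top face, 35 mm behind the lid's front edge. In the lid's axes (which these are: -x from the hinge to the front edge, z out of the lid's top, y along the hinge) it is at x = -185 mm, z = 42 mm from the hinge line.
- lid_hinge (a point): Middle of the lid's hinge line, 136 mm above the bench at the rear of the incubator, along its y. The lid is a white plate 220 x 220 x 12 mm whose mid-plane contains the hinge line.
- index (a joint): Angle at which the index arm is set, rad, measured exactly as the lid's: the lid is at the mark when joint lid equals this. Between 0.3 and 0.7.
- index_tip (a point): Tip of the index arm: a dark steel strip 10 mm wide, with a small black knob near its tip, that pivots on the lid's hinge line just outside the incubator's -y side and stands up at a slant. This point is on its mid-line, 210 mm from the hinge line; its -x axis runs along the arm from hinge to tip. It stays where it is set unless pushed; lid and arm pass one another freely.
- dish: Bystander: closed culture dish, 94 mm across, 16 mm high, loose on the bench; origin at the centre of its underside.
- reagent: Bystander: amber bottle, 56 mm across, 120 mm high, loose; origin at the centre of its underside.
- jar: Bystander: clear jar with a white cap, 60 mm across, 75 mm high, loose; origin at the centre of its underside.

How it is judged:
By the outcome, as a careful person would: the job done as asked, in the order asked, and still so for the second after the job is handed in, while the arm keeps its last pose, push and grip.
It also fails if it takes over 58 s, if anything falls off the work surface, if the arm or the gripper's body presses on something with over 40 N, if the wrist force passes 120 N, or if a joint passes its speed limit or range.

## Working session

There is one attempt and no reset: what is moved stays moved. The work goes in short steps, each a Python script; the robot and the scene stay as the last script left them, time stands still between calls to the robot, and variables do not carry over. Pictures are saved under pics/ and viewed, about 8 in all and at most 12, crops included, and the job is handed in when it is done.

```bash
mkdir -p pics; ls; python3 - <<'E'
from bench import env,status,camera
import cv2,numpy as np
for n in("scene","top"):
    c=camera(n); np.savez(f"pics/{n}0.npz",**c); cv2.imwrite(f"pics/{n}0.png",c["img"][:,:,::-1])
    print(n,c["K"].tolist(),np.linalg.inv(c["camera_from_world"]).round(3).tolist())
s=status.get_obs();print(s["clock"],s["orientation"],s["eef_pos"])
a=cv2.imread("pics/scene0.png");b=cv2.imread("pics/top0.png")
cv2.imwrite("pics/s1.png",cv2.resize(a,(800,600)));cv2.imwrite("pics/t1.png",cv2.resize(b,(800,600)))
E
```

```text
pics
scene [[383.11277107181985, 0.0, 264.7149988285832], [0.0, 383.11277107181985, 184.39040726362865], [0.0, 0.0, 1.0]] [[-0.119, -0.513, 0.85, 1.372], [0.993, -0.041, 0.115, 0.031], [-0.024, 0.858, 0.514, 0.607], [0.0, 0.0, 0.0, 1.0]]
top [[480.6874518933249, 0.0, 253.34767899433555], [0.0, 480.6874518933249, 195.79514841190237], [0.0, 0.0, 1.0]] [[-0.024, 0.985, -0.173, 0.361], [-1.0, -0.021, 0.022, -0.06], [0.018, 0.174, 0.985, 1.289], [0.0, 0.0, 0.0, 1.0]]
0.1 [-0.16513898  0.68839295 -0.68680874  0.16473622] [ 0.29454815 -0.57870486  0.24726471]
```

View pics/s1.png

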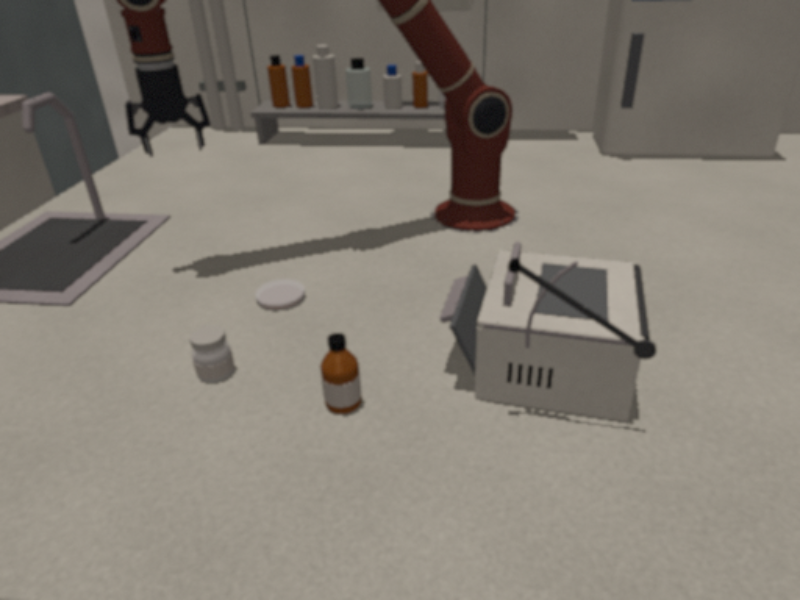

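View pics/t1.png

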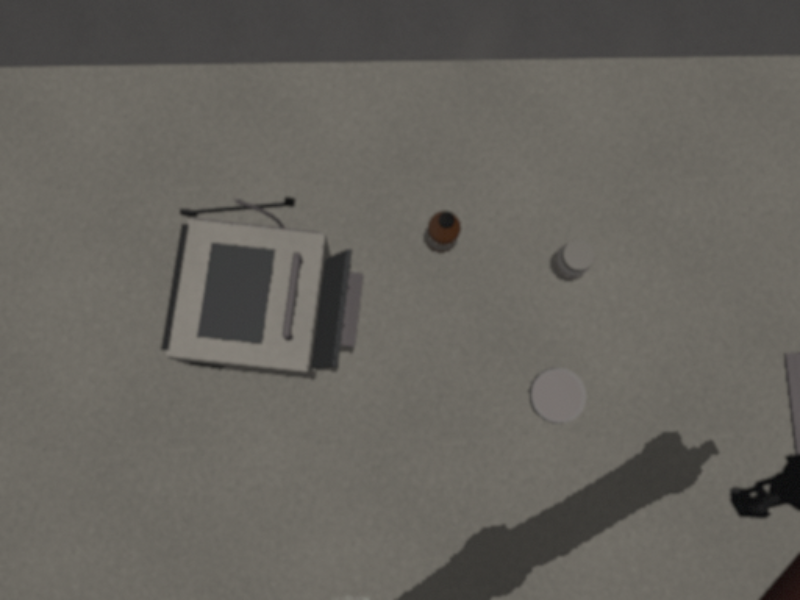

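The scene view shows the front flap half open on the incubator's left at (468,310), the handle at (513,275), and the index arm from pivot knob (645,349) to tip (515,266). In the top view the lid corners are at about (186,221), (327,234), (310,373) and (166,355), the lip is at (352,312), and the arm runs from (188,212) to (290,202).

```bash
cat > h.py <<'E'
import numpy as np,cv2
def cloud(c):
    K=c["K"];d=c["range_z"];v,u=np.mgrid[:384,:512]
    P=np.stack([(u-K[0,2])/K[0,0]*d,-(v-K[1,2])/K[1,1]*d,-d],-1)
    T=np.linalg.inv(c["camera_from_world"]);W=P@T[:3,:3].T+T[:3,3];W[d==0]=np.nan
    return W
def ray(c,u,v):
    K=c["K"];T=np.linalg.inv(c["camera_from_world"])
    return T[:3,3],T[:3,:3]@np.array([(u-K[0,2])/K[0,0],-(v-K[1,2])/K[1,1],-1])
def onz(c,u,v,z):
    o,r=ray(c,u,v);return o+r*(z-o[2])/r[2]
E
python3 - <<'E'
from h import *
t=dict(np.load("pics/top0.npz"));s=dict(np.load("pics/scene0.npz"))
k=512/800
C=[onz(t,u*k,v*k,.142)[:2] for u,v in[(186,221),(327,234),(310,373),(166,355)]];print("corners",np.round(C,4).tolist())
W=cloud(t)
m=(W[...,2]>.133)&(W[...,2]<.152)&(W[...,1]>.0);n,l,st,ce=cv2.connectedComponentsWithStats(m.astype(np.uint8))
i=1+st[1:,4].argmax();p=W[l==i]
r=cv2.minAreaRect(p[:,:2].astype(np.float32));print("lid",st[i],r,p[:,2].mean())
a=np.deg2rad(r[2]);
# yaw near 90deg
for q in range(-4,5):
    th=a+q*np.pi/2
    if abs(th-np.pi/2)<np.pi/4: break
R=np.array([[np.cos(th),-np.sin(th)],[np.sin(th),np.cos(th)]])
c0=np.array(r[0]);print("yaw",th,"c",c0)
for nm,w in(("top",t),("scene",s)):
    X=cloud(w);g=w["img"].mean(-1);L=X.copy();L[...,:2]=(X[...,:2]-c0)@R
    q=(L[...,2]>.165)&(L[...,2]<.2)&(abs(L[...,1])<.09)&(abs(L[...,0]+.075)<.04);print(nm,"handle",q.sum(),np.median(L[q],0))
    q=(L[...,1]<-.112)&(L[...,1]>-.15)&(L[...,2]>.12)&(abs(L[...,0])<.15)&(g<90)
    print("arm",q.sum());A=L[q];A=A[np.argsort(A[:,0])];print(A[::max(1,len(A)//15)].round(3).tolist())
    if len(A)>5: print("ang",np.median(np.arctan2(A[A[:,0]<.03][:,2]-.136,.11-A[A[:,0]<.03][:,0])))
    q=(L[...,0]<-.117)&(L[...,0]>-.25)&(abs(L[...,1])<.1)&(L[...,2]>.02)
    F=L[q];F=F[np.argsort(F[:,0])];print("flap",q.sum(),F[::max(1,len(F)//20)].round(3).tolist())
E
```

```text
corners [[0.7051, 0.2413], [0.6798, 0.02], [0.4616, 0.0476], [0.4939, 0.2665]]
lid [ 103  139  106   99 8133] ((0.591975748538971, 0.14999301731586456), (0.22866494953632355, 0.22737033665180206), 82.49620056152344) 0.14245193899880546
yaw 1.439830320184179 c [0.59197575 0.14999302]
top handle 286 [-0.07981945  0.00468444  0.18258745]
arm 253
[[-0.075, -0.115, 0.243], [-0.069, -0.115, 0.25], [-0.063, -0.122, 0.247], [-0.054, -0.118, 0.241], [-0.041, -0.118, 0.23], [-0.031, -0.118, 0.226], [-0.021, -0.115, 0.215], [0.002, -0.116, 0.206], [0.019, -0.116, 0.193], [0.034, -0.116, 0.178], [0.051, -0.115, 0.176], [0.066, -0.119, 0.166], [0.083, -0.118, 0.154], [0.096, -0.114, 0.13], [0.104, -0.114, 0.127], [0.111, -0.116, 0.15]]
ang 0.5588228180818516
flap 1457 [[-0.179, -0.004, 0.106], [-0.176, 0.03, 0.105], [-0.172, 0.059, 0.111], [-0.168, 0.051, 0.105], [-0.164, -0.024, 0.111], [-0.161, 0.046, 0.118], [-0.157, 0.038, 0.114], [-0.155, 0.078, 0.116], [-0.152, 0.079, 0.119], [-0.15, 0.062, 0.116], [-0.148, -0.021, 0.118], [-0.145, -0.04, 0.111], [-0.142, 0.001, 0.109], [-0.139, -0.02, 0.10
[... 468 characters left out ...]
.121, 0.183], [0.056, -0.119, 0.166], [0.077, -0.118, 0.149], [0.094, -0.119, 0.139], [0.102, -0.119, 0.136], [0.109, -0.118, 0.142], [0.118, -0.118, 0.135]]
ang 0.5417967686456547
flap 1057 [[-0.178, -0.013, 0.104], [-0.173, 0.021, 0.107], [-0.168, -0.03, 0.11], [-0.163, 0.063, 0.111], [-0.158, -0.029, 0.114], [-0.154, 0.012, 0.118], [-0.151, -0.055, 0.118], [-0.148, -0.046, 0.12], [-0.146, -0.016, 0.116], [-0.144, 0.092, 0.112], [-0.142, 0.005, 0.109], [-0.14, 0.072, 0.106], [-0.139, 0.001, 0.101], [-0.137, 0.051, 0.097], [-0.135, 0.009, 0.094], [-0.133, -0.031, 0.09], [-0.131, -0.054, 0.086], [-0.129, -0.089, 0.062], [-0.127, -0.062, 0.077], [-0.124, -0.09, 0.064], [-0.12, -0.088, 0.042]]
```

```bash
cat >> h.py <<'E'
from scipy.spatial.transform import Rotation as Ro
TH=1.45;C0=np.array([.586,.145])
ex=np.array([np.cos(TH),np.sin(TH),0]);ey=np.array([-np.sin(TH),np.cos(TH),0]);ez=np.array([0,0,1.])
def Wd(x,y,z): return np.r_[C0,0]+ex*x+ey*y+ez*z
def quat(jaw,tilt=0):
    """fingers down; tilt>0 leans the gripper body to the rear (as the lid turns)"""
    app=-(ez*np.cos(tilt)+ex*np.sin(tilt)); 
    z=jaw-app*(jaw@app);z/=np.linalg.norm(z)
    return Ro.from_matrix(np.stack([np.cross(app,z),app,z],1)).as_quat()
def hand(phi,y): # handle centre
    c,s=np.cos(phi),np.sin(phi);return Wd(.11-.185*c+.042*s,y,.136+.185*s+.042*c)
def appr(t): return -(ez*np.cos(t)+ex*np.sin(t))
E
python3 - <<'E'
from bench import *
from h import *
now=status.get_obs()["joint_pos"]
for sg in(1,-1):
    for nm,p,q in[("push0",Wd(-.23,0,.22),quat(sg*ey)),("push1",Wd(-.14,0,.108),quat(sg*ey))]+[(f"lid{o}{f}",hand(f,.01)+.002*appr(f+o),quat(sg*ex,f+o)) for o in(0,-.3) for f in(0,.3,.56)]:
        j=kinematics.ik(p,q);print(sg,nm,p.round(3),None if j is None else np.round(j,2))
E
```

```text
1 push0 [ 0.558 -0.083  0.22 ] [-0.52  0.76  1.13  1.73 -0.75  1.15 -2.42]
1 push1 [0.569 0.006 0.108] [ 0.58  0.96 -1.15  1.79  0.99  1.1   2.08]
1 lid00 [0.567 0.072 0.176] [ 0.27  0.67 -0.72  1.73  0.53  0.94  0.79]
1 lid00.3 [0.569 0.092 0.229] [ 0.05  0.65 -0.66  1.59  0.65  1.29  0.64]
1 lid00.56 [0.573 0.121 0.268] [-0.13  0.71 -0.62  1.44  0.75  1.6   0.56]
1 lid-0.30 [0.567 0.072 0.176] [ 0.46  0.68 -0.77  1.78  0.25  0.75  1.11]
1 lid-0.30.3 [0.57  0.092 0.229] [ 0.26  0.62 -0.75  1.65  0.47  1.06  0.81]
1 lid-0.30.56 [0.573 0.121 0.268] [ 0.05  0.63 -0.71  1.51  0.6   1.36  0.66]
-1 push0 [ 0.558 -0.083  0.22 ] [ 0.34  0.53 -0.35  1.71  0.22  0.94 -0.22]
-1 push1 [0.569 0.006 0.108] [ 0.15  0.68 -0.31  1.81  0.3   0.7  -0.45]
-1 lid00 [0.567 0.072 0.176] [-0.17  0.57  0.01  1.75 -0.01  0.82 -1.85]
-1 lid00.3 [0.569 0.092 0.229] [-0.38  0.58  0.07  1.6   0.26  1.11 -2.14]
-1 lid00.56 [0.573 0.121 0.268] [-0.49  0.64  0.05  1.45  0.44  1.39 -2.3 ]
-1 lid-0.30 [0.567 0.072 0.176] [ 0.07  0.57 -0.13  1.8  -0.33  0.75 -1.49]
-1 lid-0.30.3 [0.57  0.092 0.229] [-0.15  0.52 -0.07  1.67  0.04  0.96 -1.93]
-1 lid-0.30.56 [0.573 0.121 0.268] [-0.32  0.55 -0.06  1.52  0.28  1.21 -2.18]
```

```bash
python3 - <<'E'
from bench import *
from h import *
q=quat(-ey)
gripper_to(0,40)
env.movep(Wd(-.24,0,.22),q)
env.move_l(Wd(-.22,0,.108),vel=.15)
print(status.get_obs()["clock"])
print(env.move_l(Wd(-.17,0,.108),vel=.08,contact_N=12))
hit=env.move_l(Wd(-.115,0,.108),vel=.04,contact_N=12)
s=status.get_obs();print(hit,s["clock"],s["force"],((s["eef_pos"][:2]-C0)@np.stack([ex[:2],ey[:2]],1)),s["eef_pos"][2])
for n in("scene","top"):
    c=camera(n);np.savez(f"pics/{n}1.npz",**c)
    im=c["img"][130:300,250:450] if n=="scene" else c["img"][110:270,80:260]
    cv2.imwrite(f"pics/{n}1.png",cv2.resize(im[:,:,::-1],None,fx=2.2,fy=2.2,interpolation=cv2.INTER_CUBIC))
a=cv2.imread("pics/scene1.png");b=cv2.imread("pics/top1.png");b=cv2.resize(b,(350,a.shape[0]));cv2.imwrite("pics/both1.png",np.hstack([a,b]))
E
```

```text
3.7667
False
True 5.325 [-0.34117574 -0.00436786 -0.5353656 ] [-1.43894456e-01 -1.00438790e-04] 0.10785808327080121
```

View pics/both1.png

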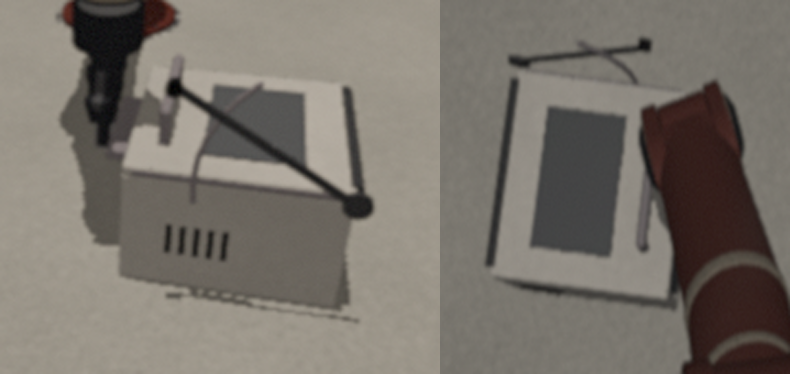

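The flap now appears flush: the lip shows at (118,147) against the front, with nothing dark protruding below it. I'll press once more slowly, back off and check with depth.

```bash
python3 - <<'E'
from bench import *
from h import *
B=np.stack([ex[:2],ey[:2]],1)
hit=env.move_l(Wd(-.125,0,.108),vel=.02,contact_N=15)
s=status.get_obs();print(hit,s["clock"],s["force"],(s["eef_pos"][:2]-C0)@B)
env.move_l(Wd(-.20,0,.13),vel=.15)
gripper_to(.06)
q=min((quat(ex,-.15),quat(-ex,-.15)),key=lambda q:np.abs(np.array(kinematics.ik(Wd(-.13,.01,.30),q))-s["joint_pos"]).max())
env.move_l(Wd(-.20,0,.27),vel=.2)
c=camera("scene");np.savez("pics/scene2.npz",**c)
env.movep(hand(0,.01)-.09*appr(-.15),q)
s=status.get_obs();print(s["clock"],s["joint_pos"])
X=cloud(c);L=X.copy();L[...,:2]=(X[...,:2]-C0)@B
m=(abs(L[...,1])<.1)&(L[...,2]>.03)&(L[...,2]<.128)&(L[...,0]<-.105)&(L[...,0]>-.2)
F=L[m];print(m.sum(),np.percentile(F[:,0],[1,5,25,50]), np.median(F[F[:,0]<np.percentile(F[:,0],10)],0))
w=camera("wrist");t=camera("top");np.savez("pics/top2.npz",**t)
cv2.imwrite("pics/w2.png",np.hstack([cv2.resize(c["img"][150:280,270:420],(400,347)),cv2.resize(w["img"],(400,300)) if 0 else cv2.resize(w["img"],(400,347))])[:,:,::-1])
E
```

```text
True 6.075 [ 0.18595693 -0.67058999 -0.21593125] [-0.14416285  0.00049374]
9.4 [-0.05644294  0.45964009 -0.0149891   1.66717041 -0.16753611  0.9937698
 -1.67087595]
260 [-0.13185386 -0.13123726 -0.12668318 -0.12126677] [-0.13129313 -0.02524683  0.12490355]
```

View pics/w2.png

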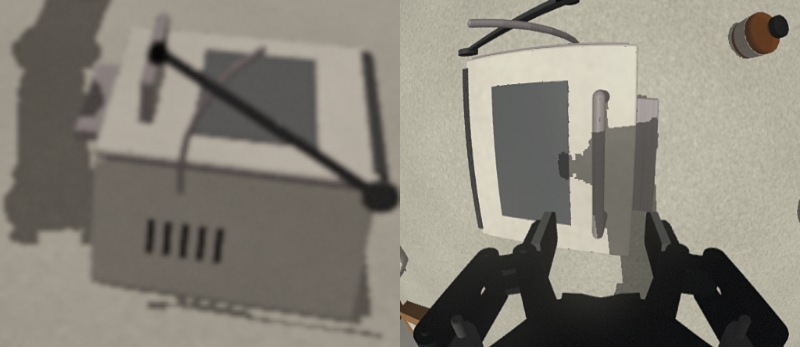

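The left panel shows the flap shut, with only the lip protruding at (90,100). The depth reading puts the lip at x = −131 mm, z = 125 mm. The wrist view (right panel) shows the handle bar at (600,165), centred between the open fingers.

```bash
python3 - <<'E'
from bench import *
from h import *
B=np.stack([ex[:2],ey[:2]],1)
p=hand(0,.01)+.002*appr(-.15)
print(env.move_l(p,vel=.1,contact_N=10))
gripper_to(0,60)
s=status.get_obs();print(s["clock"],s["finger_gap"],s["force"],(s["eef_pos"]-p).round(4))
def lift(f0,f1,n):
    for f in np.linspace(f0,f1,n+1)[1:]:
        env.move_l(hand(f,.01)+.002*appr(f-.15),vel=.08,frame=Ro.from_quat(quat(SG*ex,f-.15)).as_quat())
R=Ro.from_quat(s["orientation"]).as_matrix();SG=np.sign(R[:,2]@ex)
try: lift(0,.12,2)
except Exception as e: print(repr(e))
s=status.get_obs();print(s["clock"],s["finger_gap"],s["force"],s["eef_pos"])
c=camera("scene");np.savez("pics/scene3.npz",**c)
cv2.imwrite("pics/s3.png",cv2.resize(c["img"][110:290,260:460],None,fx=3,fy=3,interpolation=cv2.INTER_CUBIC)[:,:,::-1])
E
```

```text
False
11.075 0.00993580910921079 [-0.19176135  4.2635352   2.11349697] [0.0004 0.002  0.0007]
11.6583 0.010177073710560829 [ 4.10529736  4.69140724 -7.29146192] [0.568192   0.07948452 0.19684761]
```

View pics/s3.png

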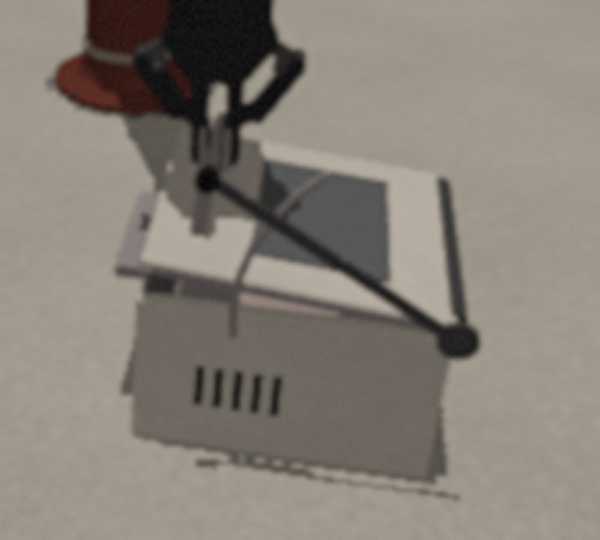

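The lid is rising in the grip: its side edge has lifted off the body at (240,300), and the arm is untouched from (207,180) to (458,340). I'll continue to just below the mark and measure the lid and arm in the same image.

```bash
cat >> h.py <<'E'
def lift(env,f0,f1,n,vel=.08):
    for f in np.linspace(f0,f1,n+1)[1:]:
        env.move_l(hand(f,.01)+.002*appr(f-.15),vel=vel,frame=quat(-ex,f-.15))
def onside(c,u,v,y): # ray onto incubator plane y=const -> local x,z
    o,r=ray(c,u,v);P=Wd(0,y,0);k=(P-o)@ey/(r@ey);q=o+k*r-np.r_[C0,0];return np.array([q@ex,q[2]])
E
python3 - <<'E'
from bench import *
from h import *
R=Ro.from_quat(status.get_obs()["orientation"]).as_matrix();print("jaw.ex",R[:,2]@ex)
assert R[:,2]@ex<0
lift(env,.12,.47,5)
env.pause(.3)
s=status.get_obs();print(s["clock"],s["finger_gap"],s["force"],s["eef_pos"],hand(.47,.01)+.002*appr(.32))
for n in("scene","top"):
    c=camera(n);np.savez(f"pics/{n}4.npz",**c)
    if n=="scene": cv2.imwrite("pics/s4.png",cv2.resize(c["img"][90:290,270:450],None,fx=3,fy=3,interpolation=cv2.INTER_CUBIC)[:,:,::-1])
E
```

```text
jaw.ex -0.9994163346060427
13.5917 0.009704561374794725 [  6.4033064    4.33266532 -11.43408401] [0.57214185 0.10939942 0.25284981] [0.57166873 0.10992331 0.25533136]
```

View pics/s4.png

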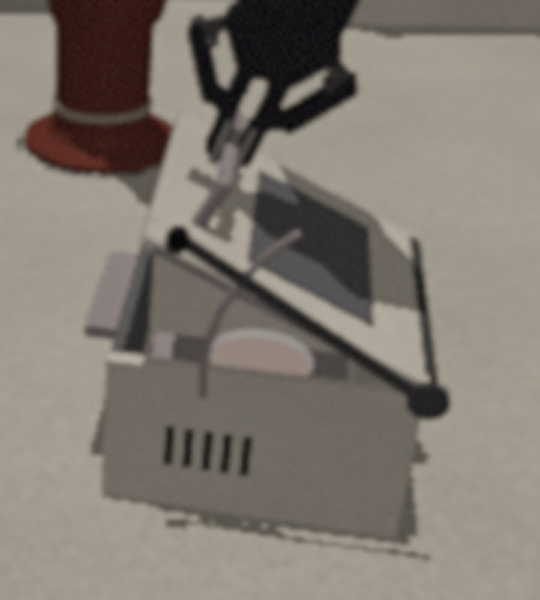

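```bash
python3 - <<'E'
from h import *
B=np.stack([ex[:2],ey[:2]],1)
def loc(X):
    L=X.copy();L[...,:2]=(X[...,:2]-C0)@B;return L
def line(P):
    vx,vy,x,y=cv2.fitLine(P.astype(np.float32),cv2.DIST_HUBER,0,.002,.001).ravel();s=-np.sign(vx)
    return np.arctan2(vy*s,vx*s), y+vy/vx*(.11-x)   # angle, z at x=.11
for f in("scene0","scene2","scene3","scene4","top0","top4"):
    c=dict(np.load(f"pics/{f}.npz"));L=loc(cloud(c));g=c["img"].astype(float).mean(-1);i=f[-1]
    # arm: dark pixels whose ray hits arm plane in its wedge
    v,u=np.mgrid[:384,:512];o,_=ray(c,0,0);K=c["K"];T=np.linalg.inv(c["camera_from_world"])
    r=np.stack([(u-K[0,2])/K[0,0],-(v-K[1,2])/K[1,1],-np.ones(u.shape)],-1)@T[:3,:3].T
    k=((Wd(0,-.118,0)-o)@ey)/(r@ey);Q=o+k[...,None]*r;lx=(Q-np.r_[C0,0])@ex;lz=Q[...,2]
    rho=np.hypot(.11-lx,lz-.136);an=np.arctan2(lz-.136,.11-lx)
    if f[0]=="s":
        m=(rho>.03)&(rho<.18)&(abs(an-.54)<.12)&(g<60)&(abs(L[...,1]+.118)<.03)
        if m.sum()>10: print(f,"arm RGB",m.sum(),line(np.c_[lx[m],lz[m]]),"radial",np.median(an[m]))
    m=(L[...,1]<-.105)&(L[...,1]>-.135)&(abs(an-.54)<.2)&(rho>.03)&(rho<.19)&(g<60)
    if m.sum()>10: print(f,"arm depth",m.sum(),line(L[m][:,[0,2]]))
    # lid plane
    est={"0":0,"2":0,"3":.12,"4":.46}[i];s_,c_=np.sin(est),np.cos(est)
    dx=L[...,0]-.11;dz=L[...,2]-.136
    al=-dx*c_+dz*s_;h=dx*s_+dz*c_
    m=(al>.02)&(al<.21)&(abs(h-.006)<.015)&(abs(L[...,1])<.10)
    P=L[m];A=np.c_[P[:,:2],np.ones(len(P))];w=np.ones(len(P),bool)
    for _ in range(6):
        q=np.linalg.lstsq(A[w],P[w,2],rcond=None)[0];w=abs(P[:,2]-A@q)<.004
    print(f,"lid",w.sum(),"angle",-np.arctan(q[0]),"ytilt",q[1],"z at hinge",q[0]*.11+q[2])
    m=(L[...,0]<-.113)&(L[...,0]>-.2)&(abs(L[...,1])<.058)&(L[...,2]>.1)&(L[...,2]<.135)
    if m.sum()>10: print(f,"lip",m.sum(),np.percentile(L[m][:,0],[2,10]),np.median(L[m][:,2]))
E
```

```text
scene0 arm RGB 249 (np.float32(2.591788), np.float32(0.13438684)) radial 0.5371818390124672
scene0 arm depth 262 (np.float32(2.5979383), np.float32(0.13878654))
scene0 lid 2955 angle -0.005154192869456607 ytilt 0.0008089591441001465 z at hinge 0.1433570327296104
scene0 lip 421 [-0.17168408 -0.16762481] 0.11152371766292568
scene2 arm RGB 251 (np.float32(2.593378), np.float32(0.134605)) radial 0.5371818390124672
scene2 arm depth 264 (np.float32(2.5971122), np.float32(0.13861705))
scene2 lid 2950 angle -0.005867090199866851 ytilt 0.0005617520584376978 z at hinge 0.14343297991401383
scene2 lip 202 [-0.13161935 -0.12988948] 0.12536815959123793
scene3 arm RGB 252 (np.float32(2.593652), np.float32(0.13474622)) radial 0.5373068987225673
scene3 arm depth 274 (np.float32(2.5969834), np.float32(0.13877666))
scene3 lid 2824 angle 0.1025846728118703 ytilt 0.0020860217166289996 z at hinge 0.1437359104360599
scene3 lip 189 [-0.13175025 -0.1300212 ] 0.12526628941378193
scene4 arm RGB 229 (np.float32(2.5886917), np.float32(0.13289998)) radial 0.5279509982563942
scene4 arm depth 246 (np.float32(2.5896306), np.float32(0.13656461))
scene4 lid 2746 angle 0.4407895695462171 ytilt 0.0072638091987581865 z at hinge 0.14529109993949618
scene4 lip 197 [-0.13152354 -0.13007709] 0.12539901649989954
top0 arm depth 66 (np.float32(2.5723956), np.float32(0.13696578))
top0 lid 5584 angle -0.004926984750203176 ytilt -0.0017603063126655771 z at hinge 0.1431704846132617
top0 lip 722 [-0.17266765 -0.16955375] 0.11173172827811662
top4 arm depth 39 (np.float32(2.5893548), np.float32(0.1399678))
top4 lid 3458 angle 0.4400222572405853 ytilt 0.004897057667929167 z at hinge 0.1447058253050045
top4 lip 398 [-0.13340273 -0.13199147] 0.12511916138574775
```

```bash
cat > m.py <<'E'
from h import *
B=np.stack([ex[:2],ey[:2]],1)
def lidang(c,est):
    L=cloud(c);L[...,:2]=(L[...,:2]-C0)@B
    s_,c_=np.sin(est),np.cos(est);dx=L[...,0]-.11;dz=L[...,2]-.136
    al=-dx*c_+dz*s_;h=dx*s_+dz*c_;m=(al>.02)&(al<.21)&(abs(h-.007)<.015)&(abs(L[...,1])<.10)
    P=L[m];A=np.c_[P[:,:2],np.ones(len(P))];w=np.ones(len(P),bool)
    for _ in range(6):
        q=np.linalg.lstsq(A[w],P[w,2],rcond=None)[0];w=abs(P[:,2]-A@q)<.004
    return -np.arctan(q[0])+.005
E
python3 - <<'E'
from bench import *
from m import *
lift(env,.47,.575,2,.06);env.pause(.5)
s=status.get_obs();print(s["clock"],s["finger_gap"],s["force"])
for n in("scene","top"):
    c=camera(n);np.savez(f"pics/{n}5.npz",**c);print(n,lidang(c,.55))
    if n=="scene":
        im=cv2.resize(c["img"][90:250,280:440],None,fx=3.7,fy=3.7,interpolation=cv2.INTER_CUBIC)[:,:,::-1]
        cv2.imwrite("pics/s5.png",im)
E
```

```text
14.825 0.009521724060074477 [  6.97047196   1.98275544 -11.53043332]
scene 0.5450910702156224
top 0.5430190560598448
```

View pics/s5.png

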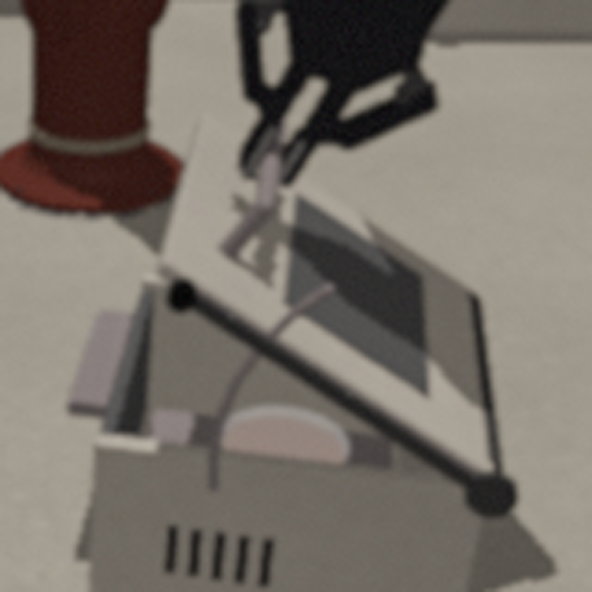

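The arm, from (181,295) to (490,495), now runs just along the lid's side edge. I'll compare the two lines by sub-pixel edges in this image.

```bash
python3 - <<'E'
from m import *
c=dict(np.load("pics/scene5.npz"));g=c["img"].astype(float).mean(-1)
U,E,Dk=[],[],[]
# expected arm mid row per column from angle .55
P=np.array([[*(lambda q:(q[0],q[1]))( (lambda pc:(c["K"][0,0]*pc[0]/-pc[2]+c["K"][0,2], -c["K"][1,1]*pc[1]/-pc[2]+c["K"][1,2]))((c["camera_from_world"]@np.r_[Wd(.11-r*np.cos(.55),-.118,.136+r*np.sin(.55)),1])[:3]))] for r in np.linspace(.03,.2,40)])
for u in range(336,402):
    v0=np.interp(u,P[::-1,0],P[::-1,1]) if P[0,0]>P[-1,0] else np.interp(u,P[:,0],P[:,1])
    r=np.arange(int(v0)-9,int(v0)+9);a=g[r,u]
    k=np.clip(100-a,0,None);w=np.clip(70-a,0,None)
    if w.sum()<20: continue
    mid=(r*w).sum()/w.sum()
    Dk.append((u,mid))
    if u in(345,360,375,390): print(u,round(v0,1),round(mid,2),r[0],a.astype(int).tolist())
D=np.array(Dk);L=np.array([onside(c,u,v,-.118) for u,v in D])
vx,vy,x,y=cv2.fitLine(L.astype(np.float32),cv2.DIST_HUBER,0,.001,.001).ravel();print("arm slope",np.arctan(-vy/vx),"z@hinge",y+vy/vx*(.11-x),"radial",np.median(np.arctan2(L[:,1]-.136,.11-L[:,0])))
E
```

```text
345 178.7 179.34 169 [159, 158, 158, 158, 153, 138, 115, 87, 62, 43, 36, 34, 46, 72, 96, 105, 106, 105]
360 188.5 189.08 179 [160, 160, 159, 158, 149, 134, 108, 81, 56, 41, 33, 38, 52, 78, 96, 106, 105, 104]
375 198.3 199.08 189 [163, 162, 162, 161, 151, 133, 109, 84, 58, 41, 34, 38, 55, 81, 100, 104, 103, 92]
390 208.1 208.96 199 [164, 164, 162, 159, 148, 127, 97, 69, 50, 38, 34, 39, 51, 73, 82, 87, 89, 88]
arm slope 0.5532042 z@hinge 0.13397327 radial 0.5373392886678823
```

```bash
python3 - <<'E'
from m import *
def fit(L):
    vx,vy,x,y=cv2.fitLine(L.astype(np.float32),cv2.DIST_HUBER,0,.001,.001).ravel();a=np.arctan(-vy/vx);return a,((.11-x)*np.sin(a)+(y-.136)*np.cos(a))*-1*-1
c=dict(np.load("pics/scene5.npz"));g=c["img"].astype(float).mean(-1)
A,E=[],[]
for u in range(338,402):
    v0=179.34+(u-345)*.6585;r=np.arange(int(v0)-10,int(v0)+9);a=g[r,u];w=np.clip(65-a,0,None);A.append((u,(r*w).sum()/w.sum()))
    t=a[:3].mean()-14;i=np.argmax(a<t);E.append((u,r[i-1]+(a[i-1]-t)/(a[i-1]-a[i])))
for nm,X,y in(("arm mid",A,-.118),("lid top edge",E,-.11)):
    L=np.array([onside(c,u,v,y) for u,v in X]);a,_=fit(L)
    d=(L[:,0]-.11)*np.sin(a)+(L[:,1]-.136)*np.cos(a);al=-(L[:,0]-.11)*np.cos(a)+(L[:,1]-.136)*np.sin(a)
    print(nm,a,"perp offset from hinge",np.median(d),"range along",al.min(),al.max())
E
```

```text
arm mid 0.552924 perp offset from hinge -0.0017180559106322393 range along 0.024604629614514994 0.1794313170678577
lid top edge 0.54812986 perp offset from hinge 0.005863293671445866 range along 0.030299959591754102 0.18502267985957926
```

The edge fit gives arm 0.553 and lid 0.548, and depth also shows the lid about 0.005 low. I'll raise it by that much, verify and hand in.

```bash
python3 - <<'E'
from bench import *
from m import *
lift(env,.575,.580,1,.02);env.pause(1)
for k in range(2):
    c=camera("scene");t=camera("top");print(lidang(c,.55),lidang(t,.55));env.pause(.5)
g=c["img"].astype(float).mean(-1);A,E=[],[]
for u in range(338,402):
    v0=179.34+(u-345)*.6585;r=np.arange(int(v0)-11,int(v0)+9);a=g[r,u];w=np.clip(65-a,0,None);A.append((u,(r*w).sum()/w.sum()))
    q=a[:3].mean()-14;i=np.argmax(a<q);E.append((u,r[i-1]+(a[i-1]-q)/(a[i-1]-a[i])))
for X,y in((A,-.118),(E,-.11)):
    L=np.array([onside(c,u,v,y) for u,v in X]);vx,vy,*_=cv2.fitLine(L.astype(np.float32),cv2.DIST_HUBER,0,.001,.001).ravel();print("slope",np.arctan(-vy/vx))
s=status.get_obs();print(s["clock"],s["finger_gap"],s["force"],np.abs(s["joint_velocities"]).max())
L=cloud(c);L[...,:2]=(L[...,:2]-C0)@B;m=(L[...,0]<-.113)&(L[...,0]>-.2)&(abs(L[...,1])<.058)&(L[...,2]>.1)&(L[...,2]<.135);print("lip",np.percentile(L[m][:,0],[2,10]))
d=cv2.absdiff(c["img"],np.load("pics/scene0.npz")["img"])[170:280,100:250].mean(-1);print("bystander diff",(d>25).sum())
E
```

```text
0.5493494872915535 0.5485394713771043
0.5491829461373234 0.5473566292382421
slope 0.5532437
slope 0.5526158
17.375 0.009515747949518701 [  6.27442996   2.34780881 -13.57937152] 0.001893083315251085
lip [-0.13176228 -0.13023568]
bystander diff 238
```

```bash
python3 - <<'E'
from bench import *
import numpy as np
c=camera("scene");z=np.load("pics/scene0.npz")
d=np.abs(c["img"].astype(int)-z["img"])[170:280,100:250].mean(-1)>25
print(np.argwhere(d).min(0)+[170,100],np.argwhere(d).max(0)+[170,100],"depth changes",(np.abs(c["range_z"]-z["range_z"])[170:280,100:250]>.02).sum())
ticket.job_done()
E
```

```text
[170 110] [177 162] depth changes 128
the job is handed in; nothing more can be done
```

I pushed the flap shut first, then lifted the lid by its handle to the index arm, and handed the job in with the gripper still holding it at about 17.5 s on the robot's clock.

**Flap:** the lip was still about 131 mm in front of the incubator's centre in the last check, so the flap stayed shut while the lid was raised.

**Lid angle:** the edge fit in the scene image gave the lid at 0.5526 rad and the arm at 0.5532 rad. The depth plane fit gave the lid at 0.547–0.549 rad and the arm at about 0.549 rad. The two methods differ by about 0.004 rad in absolute terms, but both put the lid at the arm. The lid was steady, with joint speeds under 0.002 rad/s.

**Index arm:** its slope read between 0.550 and 0.553 rad in all the scene images, so it does not appear to have been moved. A few fits were less clean: a rough radial median in one frame was 0.528 rad (dark shadow pixels got into the mask), and a sparse top-view fit gave 0.569 rad.

**Dish, bottle and jar:** I never touched them. The colour changes from the start image lie in a thin strip (rows 170–177) where the robot arm's shadow had been. The depth comparison also flagged 128 scattered pixels, which I took for edge noise and did not look into further.

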